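Uncap the burner manifold outlet of unknown thread hand

TASK

On the gas burner manifold, unscrew the brass cap of the outlet next to the pressure gauge so that a hose can be fitted. Nobody knows whether its thread is right- or left-handed, so try loosening it one way and, if it will not turn, the other, then lift it off. Finish still holding the cap in the gripper, upright and still, straight above its outlet and about 10 cm higher than where it sat; leave the other cap screwed on and everything else on the bench where it is.

Things in the scene. Friction and masses are not known exactly. Their poses are not given: they have to be found in the camera images.
- manifold: gas burner manifold, bolted down at any yaw: grey block 200 x 44 mm, top 50 mm above the worktop, round pressure gauge at one end, ball valve with flat lever at the other, two capped outlets on top. Origin: centre of its underside on the worktop; x: along the block towards the gauge; z up. Gauge end 145 mm, valve end 142 mm from the origin; both under 76 mm high.
- gauge_top (a point): centre of the gauge's face, which looks up: 46 mm across, 74 mm above the worktop, 122 mm from the manifold's origin along +x.
- outlet (a point): outlet next to the gauge: point on its vertical axis at the block's top, 50 mm from the manifold's origin along +x. Its threaded spigot, 26 mm tall, is hidden under the cap. The thread is right-handed (loosens counter-clockwise seen from above) or left-handed (loosens clockwise); this changes from start to start and cannot be seen.
- other_outlet (a point): outlet next to the valve, the same point of it, 50 mm from the manifold's origin along -x. Its thread is always of the opposite hand.
- cap_body: brass cap on the outlet next to the gauge, 100 to 180 g: round ribbed skirt 50 mm across, 31 mm tall, with an upright grip bar on top, 42 mm long, 14 mm thick, 30 mm tall. Origin: centre of its open underside, 1.5 mm above the block when screwed on; x: along the bar; z up. Screwed on, the bar lies along the block within 5 degrees; turned to the tightening side it hits a hard stop within 7 degrees.
- cap (a point): centre of that cap's grip bar, on the cap's axis, 46 mm above its underside, 97.5 mm above the worktop when screwed on; pinch the bar here from above (the round top is 15 mm lower). Turned the loosening way, the cap rises 4 mm in 60 degrees, is free from 60 and stops at about 87: at 65 to 80 degrees it lifts straight off. Before that, it lifts only 2 mm.
- other_cap_body: identical brass cap on the outlet next to the valve, 100 mm from the first; it stays screwed on. Origin and axes as for the first cap.
- other_cap (a point): centre of the other cap's grip bar, 46 mm above its underside.
- mug_a (a point): bystander, not to be disturbed: pale mug with a handle, 70 mm across, 90 mm tall; this point is its centre.
- mug_b (a point): bystander, not to be disturbed: terracotta mug with a handle, 70 mm across, 90 mm tall; this point is its centre.
- tape (a point): bystander, not to be disturbed: flat black roll of tape, 62 mm across, 19 mm tall; this point is its centre.
- jar (a point): bystander, not to be disturbed: closed cylindrical glaze jar, 67 mm across, 83 mm tall; this point is its centre.
- short_post (a point): bystander, not to be disturbed: short hollow three-sided kiln post standing upright, 50 mm tall; this point is its centre.
- rib (a point): bystander, not to be disturbed: flat wooden throwing rib, 90 x 40 x 8 mm, lying; this point is its centre.
Mind the look-alikes: they are no part of the job. Leave any blue look-alike of the cap_body alone. What is shaped like the other_cap_body but pink is not meant.

How it is judged (in metres and radians):
On the way, in this order (a step that is already met when the one before it is completed fails the run):
1. the cap next to the gauge is unscrewed: turned more than 45 degrees while still down on its outlet (risen less than 15 mm) (angle between the x axis of cap_body and the x axis of manifold, either way round above 0.785 rad and z of cap in the frame of outlet below 0.0625 m), for 0.1 s.
2. the cap is lifted off in the gripper, at least 60 mm higher than where it sat (z of cap in the frame of outlet above 0.1075 m and contact force between the fingers and cap_body above 1 N), for 0.2 s.
At the end, for the whole second after the job is handed in: The gauge-side cap is off and held by the fingers alone: 60 to 150 mm above where it sat, within 40 mm of its outlet's axis, upright within 14 degrees, slower than 30 mm/s. The other cap is on, turned under 20 degrees; nothing else moved over 30 mm (all of step 2 and z of cap in the frame of outlet below 0.1975 m and horizontal distance between cap and outlet below 0.04 m and angle between cap_body's own z axis and vertical below 0.25 rad and linear speed of cap_body below 0.03 m/s and contact force between cap_body and manifold below 0.3 N and contact force between cap_body and other_cap_body below 0.3 N and z of other_cap in the frame of manifold below 0.105 m and horizontal distance between other_cap and outlet between 0.094 and 0.106 m and angle between the x axis of other_cap_body and the x axis of manifold, either way round below 0.35 rad); the arm keeps its last pose, push and grip.
It fails at once if the other cap is turned more than 20 degrees or lifted off (angle between the x axis of other_cap_body and the x axis of manifold, either way round above 0.35 rad or distance of other_cap from where it was at the start of the episode above 0.012 m).
It fails at once if a bystander is moved by more than 30 mm (distance of any of mug_a, mug_b, tape, jar, short_post, rib from where it was at the start of the episode above 0.03 m).
It also fails if it takes over 38 s, if anything falls off the work surface, if the arm or the gripper's body presses on something with over 40 N, if the wrist force passes 120 N, or if a joint passes its speed limit or range.

ROBOT

A 6-joint arm with a two-finger parallel gripper is mounted at the origin on a cart in front of the work surface, level with it; the furniture and walls round the work are solid. World frame = base frame: x ahead of the robot, y to its left, z up, the work surface at z = 0. Lengths are in m, angles in degrees, forces in N, time in s.
With the tool pointing down it reaches from about 0.35 to 0.725 m from the base axis. Payload 4.3 kg.
Tool frame: the origin (TCP) lies midway between the tips of the shut fingers; the grasp point (between the pads) lies 19 mm behind it; z points along the fingers, y is the line along which they close (so a half turn about z gives the same grasp; the last joint's range is limited). The gripper opens to 85 mm and grips with 20 to 120 N. Pads are 22 mm wide; open, the fingers measure 114 mm over their backs; the gripper's body (76 mm by 85 mm) begins 54 mm behind the grasp point. The pads swing forward as they close: fully open they stand 13 mm farther back than shut.
Start: joints at [70.399, 21.618, 4.641, 73.018, 0, 83.68], TCP at [0.132, 0.56, 0.231] pointing down, gripper open.
Joint ranges: [-156.06, 156.06], [-48.1, 94.91], [-58.44, 69.94], [-101.28, 121.22], [-78.64, 73.56], [-180, 180]. Speed limits (degrees/s): [147.25, 147.25, 180, 180, 180, 180].

INTERFACE

Orientations are given as a 3x3 rotation matrix whose columns are the frame's x, y, z axes.
In Python, from station import robot, optics, job gives the robot as it stands.
- The arm moves only by the tool step_arm, never from a script. Its argument "plan" is a list of rows, each a list of 7 numbers: the shift along the tool's x, y, z in m, then the turn, a rotation vector about the tool's x, y, z in rad, then the closure in counts, from 0 (fully open) to 255 (shut). A call has 1 to 5 rows; each row shifts and turns the commanded pose from where the row before left it, along the tool's axes as they then stand; what a row does not reach is not made up. A row lasts 1/8 s, in which the tool goes at most 62.5 mm and 10.7 degrees, less where a joint would pass 70% of its speed; a pose out of reach is approached as far as the arm can. A call with a gripper value outside its range is refused whole. The fingers move at their own pace and stop on an object; "force" is the grip in N (left out, the last holds). Time passes only in rows, so rows that do not move let the fingers close. It gives the time, the measured TCP pose, the force, the opening and the grip force at its end, in the units of the state.
- robot.sense(): the state, without advancing time (a new reading comes with each control period).
- optics.camera(name): name is "scene" or "side" or "wrist"; returns a dict with "img" (384x512x3 uint8, red, green, blue), "depth" (384x512 float32, m along the optical axis (not along the pixel's ray), 0 where there is no reading), "mtx" (3x3 intrinsics, pixels), "k1" (the pictures are not rectified: a ray, as slopes to the right and down, at radius r is drawn at 1 + k1 r^2 times it, then the intrinsics apply), "rvec" (rotation vector, rad) and "tvec" (3), from world to camera coordinates, as OpenCV has them; the wrist camera has in their place "hand_eye" (4x4, takes a point from camera to tool coordinates, whose origin is the TCP and whose axes are the flange's). Camera axes: x right, y down, z forward; pixel columns grow to the right and rows downward; lengths in m; the calibration is good to about 2 mm. A picture is of the moment at which its call begins: read the wrist's pose just before it.
- job.sign_off(): hands the job in; it is judged then, once.
The state is a dict: "time": time; "qpos": joint angles; "qd": joint speeds; "effort": joint torques, N m; "tcp_pos": TCP position; "tool_rot": TCP orientation; "force": force on the tool from outside, world axes, zero at the start; "torque": the same for the moment, N m; "opening": finger opening in m; "grip_force": force on a finger pad.
Only numpy, scipy, OpenCV 4.12 (cv2) and the standard library are available. Lean on these libraries where they do the work, as an engineer would, in place of code of your own. Each camera call takes 0.05 s, during which the arm holds its last target. There are 200 camera calls.

## Working session

There is one attempt and no reset: what is moved stays moved. The work goes in short steps, Python scripts to look and compute and a tool call to move; the robot and the scene stay as the last step left them, time stands still between calls to the robot, and variables do not carry over. Pictures are saved under pics/ and viewed, at most 10 in all, crops included, and the job is handed in when it is done.

Besides the shell and the picture viewer there is one more tool, called after ">>>" as name([rows], argument=value, ...), one row to a line, values as JSON. step_arm: Moves the arm, as the interface text tells. Its arguments: {"type":"object","properties":{"plan":{"type":"array"},"force":{"type":"number"}},"required":["plan"]}

```bash
mkdir -p pics; cat > h.py <<'E'
import numpy as np,cv2
from station import robot,optics,job
def shot(n):
    s=robot.sense(); c=optics.camera(n)
    if 'hand_eye' in c:
        T=np.eye(4);T[:3,:3]=s['tool_rot'];T[:3,3]=s['tcp_pos'];c['T']=T@np.array(c['hand_eye'])
    else:
        R=cv2.Rodrigues(np.array(c['rvec'],float))[0];M=np.eye(4);M[:3,:3]=R;M[:3,3]=np.ravel(c['tvec']);c['T']=np.linalg.inv(M)
    return c
def rays(c,px):
    d=np.array([c['k1'],0,0,0,0],float)
    p=cv2.undistortPoints(np.array(px,float).reshape(-1,1,2),np.array(c['mtx'],float),d).reshape(-1,2)
    return np.c_[p,np.ones(len(p))]
def plane(c,px,z):
    v=rays(c,px)@c['T'][:3,:3].T;o=c['T'][:3,3]
    return o+v*((z-o[2])/v[:,2])[:,None]
def cloud(c):
    h,w=c['depth'].shape;u,v=np.meshgrid(np.arange(w),np.arange(h))
    P=rays(c,np.stack([u,v],-1).reshape(-1,2))*c['depth'].reshape(-1,1)
    return (P@c['T'][:3,:3].T+c['T'][:3,3]).reshape(h,w,3)
def save(n,im): cv2.imwrite('pics/'+n+'.png',im[...,::-1])
E
python3 - <<'E'
from h import *
a=[shot('scene'),shot('side')]
save('a',np.vstack([cv2.resize(x['img'],(400,300)) for x in a]))
np.savez('a.npz',P=cloud(a[0]),I=a[0]['img'],P2=cloud(a[1]),I2=a[1]['img'])
s=robot.sense();print(s['time'],s['tcp_pos'],s['tool_rot'],s['opening']); print([x['T'][:3,3] for x in a])
E
```

```text
0.1 [0.1318723  0.55907777 0.2304388 ] [[-9.73257568e-01  2.29715703e-01 -6.34005589e-04]
 [ 2.29716476e-01  9.73256030e-01 -1.74357002e-03]
 [ 2.16524349e-04 -1.84258425e-03 -9.99998279e-01]] 0.08508136940989948
[array([-0.19816006, -0.50150307,  0.8056085 ]), array([ 0.48288532, -0.89312819,  0.7504817 ])]
```

View pics/a.png

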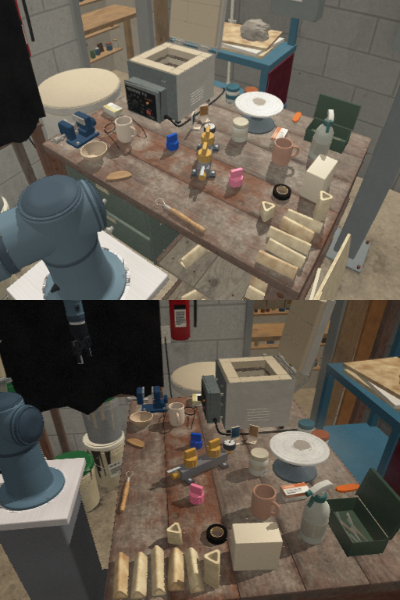

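The manifold stands mid-bench: side picture around (195,455), scene picture around (205,155), with two brass caps. A blue look-alike and a pink one stand beside it. I'll zoom in and measure.

```bash
python3 - <<'E'
from h import *
d=np.load('a.npz')
i1=d['I'][140:260,190:340];i2=d['I2'][140:270,190:340]
save('b',np.hstack([cv2.resize(i1,(400,320),interpolation=2),cv2.resize(i2,(400,347),interpolation=2)[:320]]))
for P,I in((d['P'],d['I']),(d['P2'],d['I2'])):
    hsv=cv2.cvtColor(I,cv2.COLOR_RGB2HSV)
    m=cv2.inRange(hsv,(14,130,70),(32,255,255))
    n,l,s,c=cv2.connectedComponentsWithStats(m)
    for k in range(1,n):
        if s[k,4]>25:
            q=P[l==k]; print(s[k],c[k].round(),np.median(q,0).round(3),q[:,2].max().round(3))
E
```

```text
[257 136   8  12  77] [261. 142.] [0.818 0.186 0.045] 0.066
[253 161  21  48 565] [263. 187.] [0.553 0.007 0.082] 0.806
[254 220  10  11  60] [259. 226.] [ 0.482 -0.04   0.034] 0.044
[452   0  42  78 727] [472.  40.] [1.792 1.095 0.131] 0.75
[331  13  15   6  28] [337.  16.] [1.417 2.154 0.037] 0.045
[341  32  20   4  33] [351.  33.] [ 1.468  1.964 -0.033] -0.027
[341  37  20   9  74] [353.  40.] [ 1.427  1.811 -0.032] -0.027
[430 114  26  45 326] [443. 137.] [ 1.767  1.081 -0.386] 0.75
[265 177  18  25 351] [273. 189.] [0.633 0.034 0.084] 0.75
[166 178  11   6  26] [172. 180.] [0.338 0.232 0.011] 0.014
[235 189  18  26 381] [243. 202.] [ 0.546 -0.013  0.084] 0.117
[218 219  13  11  95] [224. 224.] [ 0.489 -0.039  0.038] 0.75
[157 246   5  12  42] [159. 251.] [ 0.321 -0.098  0.016] 0.75
```

View pics/b.png

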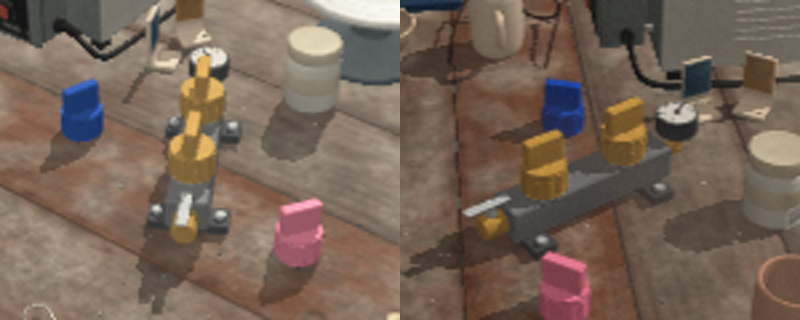

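```bash
cat >> h.py <<'E'
def delta(p,yaw,n):
    """n equal rows to TCP p, tool down with y-axis at yaw deg (constant tool z down)"""
    s=robot.sense();R=np.array(s['tool_rot']);y0=np.degrees(np.arctan2(R[1,1],R[0,1]))
    th=np.radians((yaw-y0+90)%180-90); d=np.array(p)-s['tcp_pos']; a=np.radians(y0); print('turn',np.degrees(th).round(1))
    for k in range(n):
        b=a+th*k/n; Y=np.array([np.cos(b),np.sin(b),0]);X=np.cross(Y,[0,0,-1])
        print(np.r_[[X@d/n,Y@d/n,-d[2]/n],[0,0,-th/n]].round(4).tolist())
E
python3 - <<'E'
from h import *
d=np.load('a.npz')
P=np.vstack([d['P'].reshape(-1,3),d['P2'].reshape(-1,3)])
a=np.array([.13,.56]);b=np.array([.62,.04]);u=(b-a)/np.linalg.norm(b-a)
q=P[:,:2]-a;t=q@u;w=q@[-u[1],u[0]]
m=(t>0)&(t<.8)&(abs(w)<.15)&(P[:,2]>.1)&(P[:,2]<.7)
for k in range(8):
    mm=m&(t>k*.1)&(t<k*.1+.1); print(k,mm.sum(),P[mm,2].max() if mm.any() else 0, np.median(w[mm]) if mm.any() else 0)
delta([.60,.03,.25],118,12)
E
```

```text
0 1490 0.503677952000442 -0.02172528681995641
1 113 0.11258903096355832 0.1336856121580987
2 138 0.11348655036941246 0.11629947060379495
3 0 0 0
4 0 0 0
5 0 0 0
6 124 0.116830768809712 -0.09362663296858298
7 208 0.11576615670253787 0.00020014921317811074
turn 41.3
[-0.0481, -0.0339, -0.0016, 0.0, 0.0, -0.06]
[-0.046, -0.0368, -0.0016, 0.0, 0.0, -0.06]
[-0.0437, -0.0395, -0.0016, 0.0, 0.0, -0.06]
[-0.0412, -0.042, -0.0016, 0.0, 0.0, -0.06]
[-0.0386, -0.0444, -0.0016, 0.0, 0.0, -0.06]
[-0.0359, -0.0467, -0.0016, 0.0, 0.0, -0.06]
[-0.033, -0.0487, -0.0016, 0.0, 0.0, -0.06]
[-0.0301, -0.0506, -0.0016, 0.0, 0.0, -0.06]
[-0.027, -0.0523, -0.0016, 0.0, 0.0, -0.06]
[-0.0238, -0.0539, -0.0016, 0.0, 0.0, -0.06]
[-0.0205, -0.0552, -0.0016, 0.0, 0.0, -0.06]
[-0.0172, -0.0563, -0.0016, 0.0, 0.0, -0.06]
```

Path is clear (objects under 0.12 m).

>>> step_arm([
  [-0.048,-0.034,-0.002,0,0,-0.06,0],
  [-0.046,-0.037,-0.002,0,0,-0.06,0],
  [-0.044,-0.04,-0.002,0,0,-0.06,0],
  [-0.041,-0.042,-0.002,0,0,-0.06,0],
])

```text
time: 0.6
tcp_pos: [0.2888, 0.3808, 0.239]
tool_rot: [[-1.0, -0.011, -0.0], [-0.011, 1.0, -0.0], [0.0, -0.0, -1.0]]
force: [1.4, 0.8, -0.2]
opening: 0.0856
grip_force: 0.0
```

>>> step_arm([
  [-0.039,-0.044,-0.002,0,0,-0.06,0],
  [-0.036,-0.047,-0.002,0,0,-0.06,0],
  [-0.033,-0.049,-0.002,0,0,-0.06,0],
  [-0.03,-0.051,-0.002,0,0,-0.06,0],
])

```text
time: 1.1
tcp_pos: [0.4453, 0.2038, 0.2471]
tool_rot: [[-0.969, -0.248, -0.0], [-0.248, 0.969, 0.0], [0.0, 0.0, -1.0]]
force: [0.3, 1.2, -0.4]
opening: 0.0855
grip_force: 0.0
```

>>> step_arm([
  [-0.027,-0.052,-0.002,0,0,-0.06,0],
  [-0.024,-0.054,-0.002,0,0,-0.06,0],
  [-0.02,-0.055,-0.002,0,0,-0.06,0],
  [-0.017,-0.056,-0.002,0,0,-0.06,0],
  [0,0,0,0,0,0,0],
])

```text
time: 1.72
tcp_pos: [0.6018, 0.0261, 0.2537]
tool_rot: [[-0.885, -0.465, -0.001], [-0.465, 0.885, -0.001], [0.001, -0.0, -1.0]]
force: [0.0, 1.1, 0.2]
opening: 0.0852
grip_force: 0.0
```

```bash
python3 - <<'E'
from h import *
s=robot.sense();print(s['time'],s['tcp_pos'],s['qpos'],s['force'])
c=shot('wrist');P=cloud(c);np.savez('w.npz',P=P,I=c['img']);save('w1',c['img'])
print(c['T'].round(3))
m=cv2.inRange(cv2.cvtColor(c['img'],cv2.COLOR_RGB2HSV),(14,130,70),(32,255,255))
n,l,st,cc=cv2.connectedComponentsWithStats(m)
for k in range(1,n):
    if st[k,4]>100:
        q=P[l==k]; print(st[k],cc[k].round(),np.median(q,0).round(3))
        t=(l==k)&(P[...,2]>.103)&(P[...,2]<.122)
        if t.sum()>30:
            ctr,wh,an=cv2.minAreaRect(P[t][:,:2].astype(np.float32)*1000); print(t.sum(),'rect',ctr,wh,an,P[t].mean(0).round(4))
E
```

```text
1.725 [0.60176405 0.02614059 0.25371231] [-3.52792212e+00  2.48391893e+01  1.27794037e+01  7.79894102e+01
 -3.30880282e-02 -3.12149613e+01] [0.04584088 1.0977674  0.21994774]
[[-0.465  0.855  0.229  0.544]
 [ 0.885  0.449  0.119 -0.002]
 [-0.001  0.258 -0.966  0.398]
 [ 0.     0.     0.     1.   ]]
[ 230   83   48   49 1507] [253. 107.] [ 0.548 -0.001  0.086]
740 rect (548.011474609375, -0.31800079345703125) (38.624656677246094, 13.866720199584961) 25.95870590209961 [ 0.5476 -0.0006  0.1137]
[ 232  190   44   51 1196] [253. 213.] [0.635 0.045 0.085]
543 rect (636.1565551757812, 45.83938980102539) (38.62891387939453, 13.529829978942871) 28.07558822631836 [0.6347 0.0457 0.1137]
```

View pics/w1.png

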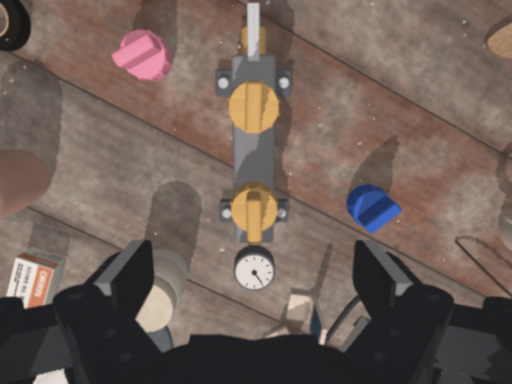

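The wrist view shows the gauge at (254,271), with the cap to remove next to it at (254,208). The other cap is at (254,107), by the valve lever. Bar centre is at (0.636, 0.0455), yaw 28°, which matches the gripper's present yaw.

>>> step_arm([
  [-0.04,0.001,0,0,0,0,0],
  [0,0,0.055,0,0,0,0],
  [0,0,0.055,0,0,0,0],
  [0,0,0.04,0,0,0,0],
  [0,0,0.015,0,0,0,0],
])

```text
time: 2.4
tcp_pos: [0.6314, 0.0506, 0.0874]
tool_rot: [[-0.882, -0.47, -0.006], [-0.47, 0.882, 0.0], [0.005, 0.003, -1.0]]
force: [-0.2, -0.5, 0.5]
opening: 0.0855
grip_force: 0.0
```

>>> step_arm([
  [0,0,0,0,0,0,120],
  [0,0,0,0,0,0,255],
  [0,0,0,0,0,0,255],
  [0,0,0,0,0,0,255],
  [0,0,0,0,0,0,255],
], force=60)

```text
time: 3.02
tcp_pos: [0.6363, 0.0485, 0.0919]
tool_rot: [[-0.883, -0.469, 0.003], [-0.469, 0.883, -0.001], [-0.003, -0.003, -1.0]]
force: [1.3, -2.2, 4.8]
opening: 0.0126
grip_force: 58.8
```

>>> step_arm([
  [0,0,0,0,0,-0.07,255],
  [0,0,0,0,0,-0.07,255],
  [0,0,0,0,0,-0.07,255],
  [0,0,0,0,0,0,255],
])

```text
time: 3.52
tcp_pos: [0.637, 0.0484, 0.0922]
tool_rot: [[-0.766, -0.643, 0.005], [-0.643, 0.766, -0.001], [-0.003, -0.004, -1.0]]
force: [1.6, -2.6, 5.9]
opening: 0.0126
grip_force: 59.3
```

```bash
python3 - <<'E'
from h import *
s=robot.sense();R=s['tool_rot'];print(s['time'],s['tcp_pos'],s['force'],s['torque'],s['opening'],np.degrees(np.arctan2(R[1,1],R[0,1])),s['effort'])
E
```

```text
3.525 [0.63704147 0.04838483 0.09221802] [ 1.57144752 -2.59157706  5.90168108] [-0.51744232 -0.4032843  -0.05116462] 0.012571937010023045 129.98397295260656 [  1.5378394  -49.74629402  22.30802536   0.80714431   0.73301727
  -0.12564536]
```

Twelve degrees counter-clockwise with only 0.05 N·m, so no stop. I'll continue with a matching rise, then check.

>>> step_arm([
  [0,0,-0.001,0,0,-0.1,255],
  [0,0,-0.0005,0,0,-0.1,255],
  [0,0,-0.0005,0,0,-0.1,255],
  [0,0,0,0,0,0,255],
])

```text
time: 4.03
tcp_pos: [0.6364, 0.0489, 0.0934]
tool_rot: [[-0.543, -0.84, 0.003], [-0.84, 0.543, -0.0], [-0.002, -0.003, -1.0]]
force: [2.3, -1.8, 5.4]
opening: 0.0124
grip_force: 58.9
```

```bash
python3 - <<'E'
from h import *
s=robot.sense();R=s['tool_rot'];print(s['time'],s['tcp_pos'],s['force'],s['torque'],s['opening'],np.degrees(np.arctan2(R[1,1],R[0,1])))
i=shot('wrist')['img'];j=shot('side')['img'][140:270,190:340]
save('c',np.hstack([cv2.resize(i,(400,300)),cv2.resize(j,(346,300),interpolation=2)]))
E
```

```text
4.025 [0.63635061 0.04885247 0.09341578] [ 2.34399722 -1.78620302  5.36336878] [-0.36906151 -0.63482143  0.01003216] 0.012444408112118966 147.1084214992159
```

View pics/c.png

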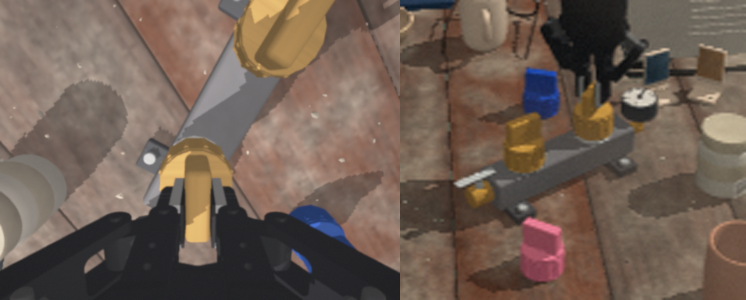

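The bar (195,205 left) sits square between the pads while the block appears about 30° rotated, so the cap is turning and counter-clockwise loosens it. I'll turn on to about 72°.

>>> step_arm([
  [0,0,-0.0005,0,0,-0.15,255],
  [0,0,-0.0005,0,0,-0.15,255],
  [0,0,-0.0005,0,0,-0.15,255],
  [0,0,-0.0005,0,0,-0.15,255],
  [0,0,0,0,0,-0.15,255],
])

```text
time: 4.75
tcp_pos: [0.6347, 0.0482, 0.0955]
tool_rot: [[0.179, -0.984, 0.001], [-0.984, -0.179, -0.002], [0.002, -0.0, -1.0]]
force: [-1.6, -4.6, 9.9]
opening: 0.013
grip_force: 60.0
```

>>> step_arm([
  [0,0,0,0,0,0,255],
  [0,0,0,0,0,0,255],
])

```text
time: 5.0
tcp_pos: [0.6349, 0.0483, 0.0957]
tool_rot: [[0.175, -0.985, 0.001], [-0.985, -0.175, -0.002], [0.002, -0.001, -1.0]]
force: [-1.1, -3.6, 9.1]
opening: 0.0129
grip_force: 59.8
```

```bash
python3 - <<'E'
from h import *
s=robot.sense();R=s['tool_rot'];print(s['time'],s['tcp_pos'],s['force'],s['torque'],s['opening'],np.degrees(np.arctan2(R[1,1],R[0,1])))
save('d',shot('wrist')['img'])
E
```

```text
5.0 [0.63491885 0.04831946 0.09570952] [-1.14124002 -3.57982107  9.11554789] [-0.67681604  0.22419811  0.02130639] 0.012928805276929895 -169.93526936696531
```

View pics/d.png

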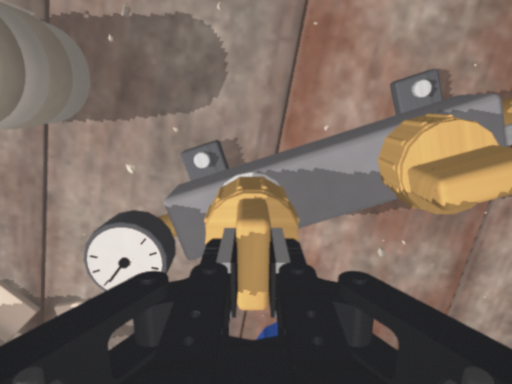

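The bar at (252,250) is now about 72° from the block's line and still square in the pads. Lifting gently first.

>>> step_arm([
  [0,0,-0.004,0,0,0,255],
  [0,0,-0.006,0,0,0,255],
  [0,0,-0.006,0,0,0,255],
])

```text
time: 5.42
tcp_pos: [0.6344, 0.0491, 0.1092]
tool_rot: [[0.175, -0.984, -0.002], [-0.984, -0.175, 0.0], [-0.0, 0.002, -1.0]]
force: [2.0, -1.0, -3.5]
opening: 0.0126
grip_force: 58.6
```

>>> step_arm([
  [0,0,-0.02,0,0,0,255],
  [0,0,-0.025,0,0,0,255],
  [0,0,-0.02,0,0,0,255],
  [0,0,-0.015,0,0,0,255],
  [0,0,0,0,0,0,255],
])

```text
time: 6.05
tcp_pos: [0.6349, 0.0497, 0.1909]
tool_rot: [[0.177, -0.984, 0.001], [-0.984, -0.177, 0.001], [-0.001, -0.001, -1.0]]
force: [0.2, 0.3, -1.4]
opening: 0.0128
grip_force: 58.9
```

>>> step_arm([
  [0,0,0,0,0,0,255],
  [0,0,0,0,0,0,255],
  [0,0,0,0,0,0,255],
  [0,0,0,0,0,0,255],
])

```text
time: 6.55
tcp_pos: [0.6346, 0.0492, 0.19]
tool_rot: [[0.176, -0.984, -0.001], [-0.984, -0.176, 0.0], [-0.0, 0.001, -1.0]]
force: [-0.4, 0.1, -1.0]
opening: 0.0128
grip_force: 58.9
```

```bash
python3 - <<'E'
from h import *
s=robot.sense();print(s['time'],s['tcp_pos'],s['force'],s['opening'],s['grip_force'],np.abs(s['qd']).max())
i=shot('wrist')['img'];j=shot('side')['img'][120:270,180:350]
save('e',np.hstack([cv2.resize(i,(400,300)),cv2.resize(j,(340,300),interpolation=2)]))
E
```

```text
6.55 [0.63455499 0.04919596 0.189963  ] [-0.41267025  0.06188564 -1.0306662 ] 0.012753369169159244 58.89037907123566 0.15375257899713615
```

View pics/e.png

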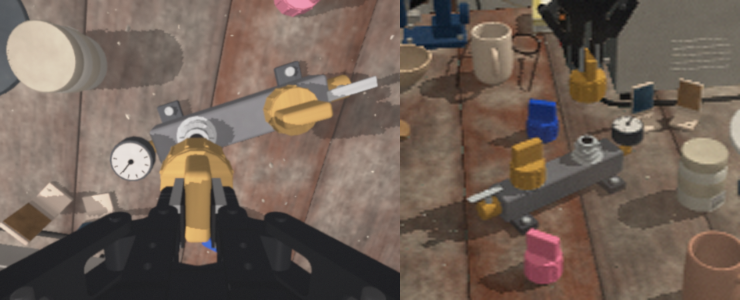

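The cap hangs upright in the gripper (588,75 right) above the bare spigot (588,148). The other cap is untouched. Handing in.

```bash
python3 -c "
from station import job
print(job.sign_off())"
```

```text
the job is handed in; nothing more can be done
None
```

The gauge-side cap unscrewed counter-clockwise (right-handed thread) and is held upright about 10 cm above its outlet; the other cap and the bench look undisturbed in the last views, and the job is handed in, though sign-off returned no verdict.

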